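# Warm the milk jug: set it on the warmer and throw the guarded switch

## Robot

A 6-joint arm with a two-finger parallel gripper is mounted at the origin on a cart in front of the work surface, level with it; the furniture and walls round the work are solid. World frame = base frame: x ahead of the robot, y to its left, z up, the work surface at z = 0. Lengths are in m, angles in rad, forces in N, time in s.
With the tool pointing down it reaches from about 0.35 to 0.725 m from the base axis. Payload 4.3 kg.
Tool frame: the origin (TCP) lies between the finger pads; the fingertips stand 17 mm ahead of it and the grasp point (between the pads) lies 2 mm behind it; z points along the fingers, y is the line along which they close (so a half turn about z gives the same grasp; the last joint's range is limited). The gripper opens to 85 mm and grips with 20 to 120 N. Pads are 22 mm wide; open, the fingers measure 114 mm over their backs; the gripper's body (76 mm by 85 mm) begins 54 mm behind the grasp point. The pads swing forward as they close: fully open they stand 13 mm farther back than shut.
Start: joints at [-1.455, 0.377, 0.081, 1.274, 0, 1.46], TCP at [0.129, -0.56, 0.248] pointing down, gripper open.
Joint ranges: [-2.72, 2.72], [-0.84, 1.66], [-1.02, 1.22], [-1.77, 2.12], [-1.37, 1.28], [-3.14, 3.14]. Speed limits (rad/s): [2.57, 2.57, 3.14, 3.14, 3.14, 3.14].

## Interface

Orientations are given as a unit quaternion [x, y, z, w].
In Python, from station import bot, imaging, workorder gives the robot as it stands. The module is installed in compiled form; this text tells all that it offers.
- The arm moves only by the tool jog_arm, never from a script. Its argument "plan" is a list of rows, each a list of 5 numbers: the opening, from 0 (shut) to 1 (fully open), then the shift along the tool's x, y, z in mm, then the turn about the tool's z in rad. A call has 1 to 20 rows; each row is the pose to reach, as a shift and turn from the pose commanded when the call began, along the tool's axes at that moment; what a row does not reach only later rows make up. A row lasts 1/8 s, in which the tool goes at most 62.5 mm and 10.7 degrees, less where a joint would pass 70% of its speed; a pose out of reach is approached as far as the arm can. A call with a gripper value outside its range is refused whole. The fingers move at their own pace and stop on an object; "force" is the grip in N (left out, the last holds). Time passes only in rows, so rows that repeat a pose let the fingers close. It gives the time, the measured TCP pose, the force, the opening and the grip force at its end, in the units of the state.
- bot.observe(): the state, without advancing time (a new reading comes with each control period).
- imaging.snapshot(name): name is "scene" or "top" or "wrist"; returns a dict with "img" (400x640x3 uint8, blue, green, red), "depth" (400x640 float32, m along the optical axis (not along the pixel's ray), 0 where there is no reading), "fx", "fy", "cx", "cy" (pixels), "k1" (the pictures are not rectified: a ray, as slopes to the right and down, at radius r is drawn at 1 + k1 r^2 times it, then the intrinsics apply), "extrinsics" (4x4, takes a point from camera to world coordinates). Camera axes: x right, y up, looking along -z (the intrinsics and any distortion apply to the point x, -y, -z); pixel columns grow to the right and rows downward; lengths in m; the calibration is good to about 2 mm. A picture is of the moment at which its call begins.
- workorder.sign_off(): hands the job in; it is judged then, once.
The state is a dict: "t": time; "joints": joint angles; "qd": joint speeds; "effort": joint torques, N m; "ee_pos": TCP position; "eef_rot": TCP orientation; "ft_force": force on the tool from outside, world axes, zero at the start; "moment": the same for the moment, N m; "width": finger opening in m; "gripper_force": force on a finger pad.
Only numpy, scipy, OpenCV 4.12 (cv2) and the standard library are available. Lean on these libraries where they do the work, as an engineer would, in place of code of your own. Each camera call takes 0.05 s, during which the arm holds its last target. There are 200 camera calls.

## Task

Stand the steel jug upright on the warmer's round plate, fully on it, with its spout pointing at the mug, and let go of it. Then lift the sprung cover of the warmer's switch, flip the toggle beneath it all the way over to the hinge side, and let the cover drop shut again. Do not tip the jug over or shift the mug and the other things standing around.

Things in the scene. Friction and masses are not known exactly. Their poses are not given: they have to be found in the camera images.
- warmer: Flat grey appliance, 140 (its x) x 230 (its y) x 28 mm high, fixed to the worktop. Origin: centre of its underside. Its front (-x) faces roughly to the robot; x points to its back, y to its left, z up. Left half: a round dark warming plate; right half: a switch under a hinged aluminium cover.
- plate_top (a point): Centre of the upper face of the warming plate: a flat disc of 110 mm diameter, 4 mm proud of the housing, its top 32 mm above the worktop. It is 55 mm to the left (+y) of the warmer's centre line.
- switch_base (a point): Pivot of the toggle, on the housing's top face, 28 mm above the worktop, 65 mm to the right (-y) of the warmer's centre line. Axes as the warmer's. The toggle is a steel lever 34 mm long with a paddle end 14 mm wide (y) and 6 mm thick, reachable only from the front while the cover is up.
- toggle (a joint): Toggle angle in rad: 0 leaning 0.3 rad towards the warmer's front (off; it starts between 0 and 0.1), 0.6 leaning 0.3 rad towards the back, the hinge side, at its stop (on). A stiff pivot keeps it where it is left; about 1 N at the paddle moves it.
- toggle_tip (a point): End of the toggle lever; moves with it. At joint value 0 it is 10 mm in front of (-x) and 32 mm above the toggle's pivot.
- cover (a joint): Cover angle in rad: 0 shut, grows as its front edge is lifted, to 1.75 at its stop. A spring (0.05 N m shut, 0.12 N m at the stop: 1 to 2 N at the lip) and its weight shut it at once when nothing holds it up, so it has to be held up, for example by leaning on the fingers, while the toggle is flipped.
- cover_lip (a point): Edge of the cover's front lip, the place to lift it from below: a polished 5 mm thick rolled edge, 50 mm wide (y), 13 mm forward of the roof's front. Shut, it is 36 mm in front of and 38 mm above the toggle's pivot (its underside 36 mm above the housing). Moves with the cover.
- jug: Steel milk jug with straight round walls, 62 mm outside diameter, 85 mm high, open at the top, 0.25 kg. Origin: centre of its underside; z up. A small spout at the rim points along its +x (tip 45 mm from the axis, 88 mm high); a loop handle stands on the other side, -x, out to 59 mm from the axis, between 14 and 76 mm high. The walls towards +y and -y are free to grip.
- mug: White mug, 96 mm high, 87 mm across, with a loop handle; a bystander. Origin at its underside, 17 mm from the round body's axis towards the handle.
- salt: Salt shaker, 44 mm diameter, 90 mm high; a bystander. Origin at the centre of its underside.
- spoon: Teaspoon 130 mm long lying on the worktop; a bystander.
- sardines: Flat fish tin, 63 x 105 x 26 mm; a bystander.
- candle: Tea light, 38 mm diameter, 15 mm high; a bystander.
- cover_hinge (a point): Middle of the cover's hinge line (along the warmer's y), 20 mm behind (+x) and 12 mm above the toggle's pivot. The shut cover has a back wall rising from here and a roof reaching 43 mm forward; it is 64 mm wide, 58 mm clear inside, with cheeks 22 mm deep; the roof's underside is 39 mm above the housing, its front is open.
- mug_mid (a point): Centre of the mug's round body (on its axis, 48 mm up), the point for the jug's spout to point at. The mug stands upright to the left of the warmer and stays where it is.

How it is judged:
By the outcome, as a careful person would: the job done as asked, in the order asked, and still so for the second after the job is handed in, with the robot touching nothing.
It also fails if it takes over 54 s, if anything falls off the work surface, if the arm or the gripper's body presses on something with over 40 N, if the wrist force passes 120 N, or if a joint passes its speed limit or range.

## Working session

There is one attempt and no reset: what is moved stays moved. The work goes in short steps, Python scripts to look and compute and a tool call to move; the robot and the scene stay as the last step left them, time stands still between calls to the robot, and variables do not carry over. Pictures are saved under pics/ and viewed, at most 10 in all, crops included, and the job is handed in when it is done.

Besides the shell and the picture viewer there is one more tool, called after "Emit:" as name(argument=value, ...), one argument or row to a line, values as JSON. jog_arm: Moves the arm, as the interface text tells. Its arguments: {"type":"object","properties":{"plan":{"type":"array","items":{"type":"array","items":{"type":"number"}}},"force":{"type":"number"}},"required":["plan"]}

```bash
ls; mkdir -p pics
cat > h.py <<'E'
import numpy as np, cv2
from station import bot, imaging, workorder
def snap(n,save=None):
    s=imaging.snapshot(n)
    np.savez(''+(save or n)+'.npz',**s)
    if save: cv2.imwrite(f'pics/{save}.png',s['img'])
    return s
def load(n): return dict(np.load(f'{n}.npz'))
def slopes(s,uv):
    d=(np.atleast_2d(uv)-[s['cx'],s['cy']])/[s['fx'],s['fy']]
    q=d.copy()
    for _ in range(20): q=d/(1+s['k1']*(q**2).sum(1,keepdims=True))
    return q
def rays(s,uv):
    q=slopes(s,uv); E=s['extrinsics']
    d=np.c_[q[:,0],-q[:,1],-np.ones(len(q))]@E[:3,:3].T
    return E[:3,3],d
def plane(s,uv,z):
    o,d=rays(s,uv); return o+d*((z-o[2])/d[:,2])[:,None]
def cloud(s):
    h,w=s['depth'].shape; v,u=np.mgrid[:h,:w]
    o,d=rays(s,np.c_[u.ravel(),v.ravel()].astype(float))
    P=o+d*s['depth'].reshape(-1,1); P[s['depth'].ravel()==0]=np.nan
    return P.reshape(h,w,3)
def proj(s,P):
    E=s['extrinsics']; p=(np.atleast_2d(P)-E[:3,3])@E[:3,:3]
    q=np.c_[p[:,0],-p[:,1]]/-p[:,2:]; q*=1+s['k1']*(q**2).sum(1,keepdims=True)
    return q*[s['fx'],s['fy']]+[s['cx'],s['cy']]
E
python3 - <<'E'
from h import *
for n in('top','scene'):
    s=snap(n,n); print(n,s['extrinsics'].round(3).tolist(),s['fx'],s['k1'])
print(bot.observe())
a=np.vstack([cv2.imread('pics/top.png')[:, :]]);
E
```

```text
pics
top [[-0.015, 0.994, -0.104, 0.437], [-1.0, -0.015, -0.001, 0.178], [-0.002, 0.104, 0.995, 1.194], [0.0, 0.0, 0.0, 1.0]] 479.0017359086472 -0.048775216817744334
scene [[-0.829, 0.425, -0.364, 0.188], [-0.56, -0.617, 0.553, 0.747], [0.011, 0.662, 0.75, 0.833], [0.0, 0.0, 0.0, 1.0]] 404.45972584443643 -0.011127764158702723
{'t': 0.1, 'joints': array([-1.45531407e+00,  3.77976646e-01,  7.97469321e-02,  1.27440628e+00,
       -1.86726096e-05,  1.46049381e+00]), 'qd': array([ 0.00023708, -0.00136846,  0.00370212,  0.00035217,  0.0002207 ,
       -0.0004207 ]), 'effort': array([ 1.87300502e-03, -4.64693606e+01,  2.70582676e+01,  1.20356394e-02,
       -2.05371593e-04, -7.07474953e-06]), 'ee_pos': array([ 0.12865934, -0.55983902,  0.24745705]), 'eef_rot': array([ 9.93633998e-01,  1.12652704e-01, -1.17185199e-05, -9.19807611e-04]), 'ft_force': array([-0.20874833,  0.06262927, -0.0762787 ]), 'moment': array([-0.02226935, -0.00956184, -0.01713042]), 'gripper_force': 0.0, 'width': 0.0853038512941204}
```

View pics/top.png

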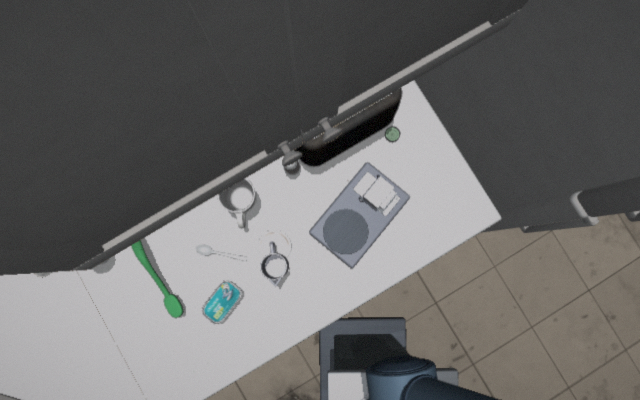

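View pics/scene.png

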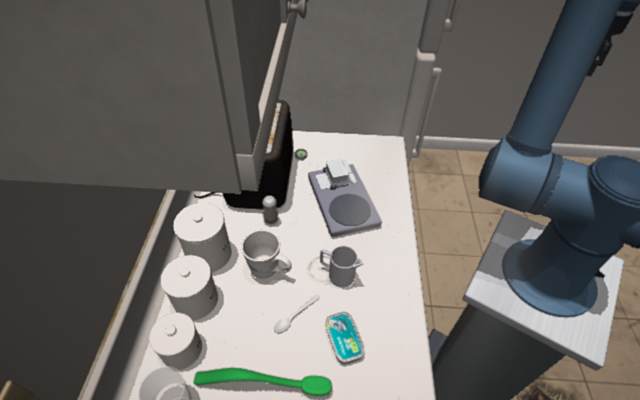

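The top view shows the warmer centred at about (360,215), with its plate at (346,232) and its cover at (376,190). The jug is at (275,266), handle up and spout at about (280,287), and the mug is at (238,197). The scene view shows the same layout, with a cabinet overhanging from the back.

Run:
```python
from h import *
s=load('top'); P=cloud(s); hsv=cv2.cvtColor(s['img'],cv2.COLOR_BGR2HSV)
for n,(u,v) in dict(warm=(330,215),plate=(346,232),cov=(373,186),table=(430,200),jug=(275,266),mug=(238,197),cab=(250,150),edge=(300,141),salt=(292,165),toaster=(350,140),candle=(392,134)).items(): print(n,P[v,u].round(3),hsv[v,u])
# housing outline: bluish grey
H=P[...,2]
m=((hsv[...,1]>25)&(hsv[...,2]<190)&(H>.015)&(H<.06)).astype(np.uint8)
n,l,st,c=cv2.connectedComponentsWithStats(cv2.morphologyEx(m,cv2.MORPH_CLOSE,np.ones((5,5))))
for i in range(1,n):
    if st[i,4]>150: print('comp',st[i],c[i].round())
i=l[215,330]
mm=(l==i).astype(np.uint8)
ct=max(cv2.findContours(mm,0,1)[0],key=cv2.contourArea)
r=cv2.minAreaRect(ct); b=cv2.boxPoints(r)
W=plane(s,b.astype(float),.028); print('box',W.round(4).tolist(), np.linalg.norm(np.diff(W,axis=0),axis=1), W.mean(0))
# plate: dark disc
g=cv2.cvtColor(s['img'],cv2.COLOR_BGR2GRAY); print('g',g[225:240,300:392:4].tolist()[7])
pm=((g<g[215,330]-15)&(mm>0)).astype(np.uint8)
ct=max(cv2.findContours(pm,0,1)[0],key=cv2.contourArea); e=cv2.fitEllipse(ct); print(e, plane(s,np.array([e[0]]),.032))
# jug / mug rims
for nm,(u,v),z in(('jug',(275,266),.085),('mug',(238,197),.096)):
    k=np.zeros_like(m); k[v-35:v+35,u-35:u+35]=1
    q=P[(k>0)&(abs(H-z)<.008)]; 
    A=np.c_[2*q[:,:2],np.ones(len(q))]; x=np.linalg.lstsq(A,(q[:,:2]**2).sum(1),rcond=None)[0]
    print(nm,len(q),x[:2],np.sqrt(x[2]+x[0]**2+x[1]**2), 'med',np.median(q,0))
# cabinet extents
q=P[(H>.3)]; print('high',np.nanmin(q,0),np.nanmax(q,0))
for y in np.arange(-.3,.5,.1):
    w=q[(abs(q[:,1]-y)<.02)&(q[:,0]>.3)]; 
    if len(w): print(round(y,1),'minx',w[:,0].min().round(3),'z range',w[:,2].min().round(3),w[:,2].max().round(3))
crop=cv2.resize(s['img'][150:310,180:420],None,fx=3.3,fy=3.3,interpolation=cv2.INTER_CUBIC); cv2.imwrite('pics/tc.png',crop)
```

```text
warm [0.531 0.147 0.035] [111  31 116]
plate [0.489 0.109 0.035] [104  30 111]
cov [0.595 0.045 0.071] [150   1 192]
table [ 0.568 -0.107 -0.005] [140   4 191]
jug [0.409 0.284 0.004] [165   3 192]
mug [0.582 0.375 0.006] [120   1 194]
cab [0.572 0.264 0.587] [120   9  59]
edge [0.599 0.201 0.519] [100  12  66]
salt [0.646 0.235 0.087] [ 90   3 156]
toaster [0.7   0.099 0.101] [110  77  10]
candle [ 0.736 -0.014  0.012] [ 62  37 125]
comp [ 310  164   98  103 3703] [353. 222.]
comp [132 240  51  78 792] [158. 282.]
comp [203 282  37  40 880] [221. 302.]
box [[0.4893, 0.1997, 0.028], [0.6626, 0.0547, 0.028], [0.5737, -0.0492, 0.028], [0.4029, 0.0965, 0.028]] [0.22597838 0.13674347 0.22442352] [0.53212542 0.07542703 0.028     ]
g [192, 193, 183, 148, 151, 150, 100, 106, 106, 105, 99, 103, 98, 102, 99, 101, 99, 101, 143, 140, 110, 192, 192]
((366.04705810546875, 200.18272399902344), (4.855252742767334, 16.496564865112305), 116.05745697021484) [[0.56609858 0.05808123 0.032     ]]
jug 161 [0.41029153 0.2804097 ] 0.03218126592467325 med [0.39715808 0.28129473 0.08487393]
mug 137 [0.57840366 0.36554161] 0.04127679518544208 med [0.56043031 0.35110211 0.09426406]
high [ 0.17366087 -0.41427896  0.30001294] [0.85207294 0.51373929 1.0087608 ]
-0.3 minx 0.563 z range 0.3 0.55
-0.2 minx 0.736 z range 0.3 0.655
-0.1 minx 0.759 z range 0.494 0.613
0.0 minx 0.703 z range 0.495 0.696
0.1 minx 0.645 z range 0.495 0.8
0.2 minx 0.557 z range 0.495 0.927
0.3 minx 0.53 z range 0.495 1.009
0.4 minx 0.472 z range 0.494 0.9
```

View pics/tc.png

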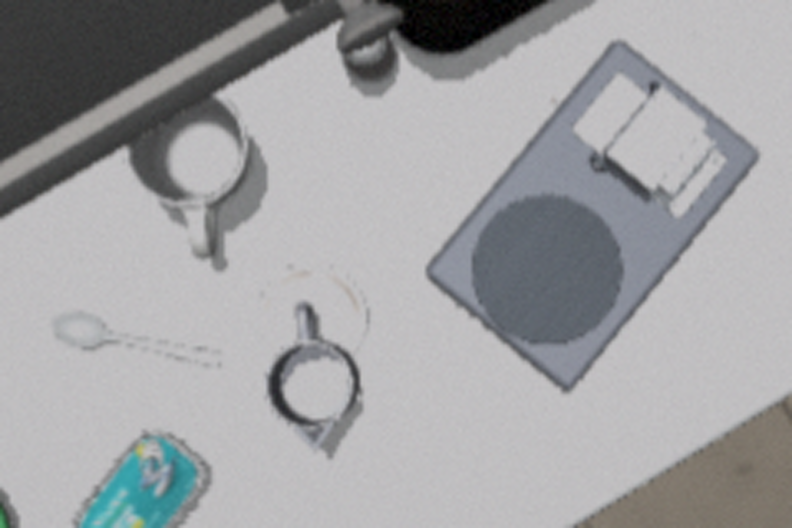

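The enlarged top view shows the plate disc at crop (547,269). The cover's front lip faces lower-right at (695,185). The jug rim is at (318,387), with the handle up at (305,310) and the spout tip at (320,452).

```bash
cat >> h.py <<'E'
def shifts(st,pts,yaw=None):
    """world points -> tool shifts (mm) from current pose, turn about tool z"""
    from scipy.spatial.transform import Rotation as R
    r=R.from_quat(st['eef_rot']).as_matrix()
    y0=np.arctan2(r[1,0],r[0,0]); print('yaw now',y0.round(3),'pos',st['ee_pos'].round(4),'tilt',r[:,2].round(3))
    for p in pts:
        print(((np.array(p[:3])-st['ee_pos'])@r*1000).round(1), 'turn',round(y0-p[3],3) if len(p)>3 else '')
E
python3 - <<'E'
from h import *
s=load('top'); g=cv2.GaussianBlur(cv2.cvtColor(s['img'],cv2.COLOR_BGR2GRAY),(3,3),0)
c=lambda u,v:np.array([[180+u/3.3,150+v/3.3]])
m=((g<125)&(g>80)).astype(np.uint8); k=np.zeros_like(m); cv2.circle(k,(346,232),28,1,-1)
ct=max(cv2.findContours(m*k,0,1)[0],key=cv2.contourArea); e=cv2.fitEllipse(ct)
pc=plane(s,np.array([e[0]]),.032)[0]; print('plate',e,pc)
W=plane(s,np.vstack([c(617,40),c(757,156),c(568,390),c(430,270)]),.028); print(W.round(4),np.linalg.norm(np.diff(W,axis=0),axis=1),W.mean(0))
y=(W[3]+W[2]-W[0]-W[1])[:2]; y/=np.linalg.norm(y); y=(W[3]-W[0]+W[2]-W[1])[:2]; y/=np.linalg.norm(y)
x=np.array([y[1],-y[0]]); cen=W.mean(0)[:2]
print('y',y,'xyaw',np.arctan2(x[1],x[0]),'plate from rect',cen+.055*y,'switch',cen-.065*y,'from plate',pc[:2]-.12*y,'lip',cen-.065*y-.036*x)
print('jug c',plane(s,c(318,384),.085),'spout',plane(s,c(320,452),.088),'handle',plane(s,c(304,305),.07))
q=load('scene'); E=q['extrinsics']
print('scene: spout',plane(q,np.array([[362,264.]]),.088),'mug rim c',plane(q,np.array([[264,248.]]),.096))
print('top mug rim c', plane(s,c(200,160),.09))
shifts(bot.observe(),[(.36,-.33,.3),(.45,-.05,.3,1.4),(.41,.281,.25,3.1)])
E
```

```text
plate ((344.740478515625, 232.3460235595703), (44.57343673706055, 48.199100494384766), 31.961559295654297) [0.48839655 0.11175798 0.032     ]
[[ 0.6612  0.0529  0.028 ]
 [ 0.5721 -0.0491  0.028 ]
 [ 0.4017  0.0954  0.028 ]
 [ 0.4911  0.1953  0.028 ]] [0.13538995 0.22344328 0.13402234] [0.53154169 0.07365359 0.028     ]
y [-0.76472818  0.64435302] xyaw 0.8706193751098843 plate from rect [0.48948164 0.109093  ] switch [0.58124903 0.03177064] from plate [0.58016393 0.03443562] lip [0.55805232 0.00424043]
jug c [[0.41015878 0.27362379 0.085     ]] spout [[0.36340967 0.27231867 0.088     ]] handle [[0.46562905 0.28447672 0.07      ]]
scene: spout [[0.36662388 0.27811677 0.088     ]] mug rim c [[0.56547005 0.3697902  0.096     ]]
top mug rim c [[0.56800228 0.35538939 0.09      ]]
yaw now 0.226 pos [ 0.1287 -0.5598  0.2475] tilt [-0.     0.002 -1.   ]
[ 276.9 -172.3  -52.2] turn 
[ 427.3 -425.1  -51.7] turn -1.174
[ 462.4 -756.5   -1.1] turn -2.874
```

Emit:
jog_arm(
  plan=[
    [1,277,-172,-52,0],
    [1,277,-172,-52,-0.2],
    [1,277,-172,-52,-0.4],
    [1,277,-172,-52,-0.6],
    [1,277,-172,-52,-0.8],
    [1,427,-425,-52,-1.0],
    [1,427,-425,-52,-1.2],
    [1,427,-425,-52,-1.4],
    [1,427,-425,-52,-1.6],
    [1,427,-425,-52,-1.8],
    [1,462,-757,0,-2.0],
    [1,462,-757,0,-2.2],
    [1,462,-757,0,-2.4],
    [1,462,-757,0,-2.6],
    [1,462,-757,0,-2.8],
    [1,462,-757,0,-2.97],
    [1,462,-757,0,-2.97],
    [1,462,-757,0,-2.97],
  ],
)

```text
t: 2.35
ee_pos: [0.409, 0.281, 0.2477]
eef_rot: [-0.027, 1.0, -0.0, -0.001]
ft_force: [-0.7, 0.1, 0.5]
width: 0.0853
gripper_force: 0.0
```

Run:
```python
from h import *
s=snap('wrist','w1'); print(s['extrinsics'].round(3).tolist(),s['fx']); shifts(bot.observe(),[(.41,.277,.1)])
```

```text
[[-0.053, -0.95, -0.308, 0.329], [0.999, -0.05, -0.015, 0.277], [-0.001, -0.308, 0.951, 0.374], [0.0, 0.0, 0.0, 1.0]] 310.347918640937
yaw now -3.09 pos [0.4092 0.2807 0.2479] tilt [-0.001 -0.001 -1.   ]
[ -0.7  -3.6 147.9] turn
```

View pics/w1.png

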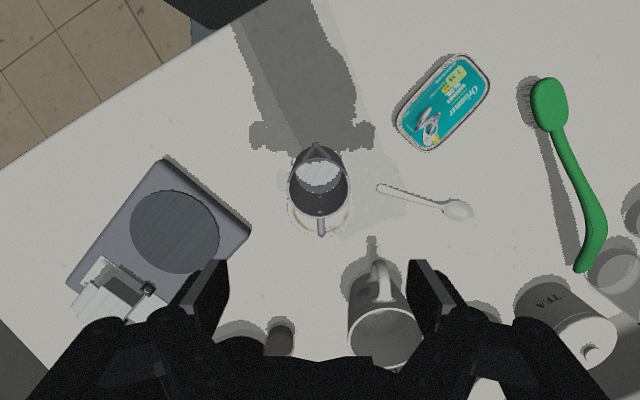

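The wrist view shows the jug with its spout tip at (316,144), its rim spanning u from 289 to 349, and its handle end at (321,236). The plate is at (175,232) and the mug rim is at about (385,335).

Run:
```python
from h import *
s=load('w1'); P=cloud(s); f=lambda u,v,z:plane(s,np.array([[u,v]],float),z)[0]
sp=f(316,144,.088); hd=f(321,236,.06); print('spout',sp,'handle end',hd)
d=sp-hd; print('yaw',np.arctan2(d[1],d[0])%(2*np.pi), 'len (exp .104)',np.hypot(*d[:2]))
u=d[:2]/np.hypot(*d[:2]); print('centre est',sp[:2]-.045*u,hd[:2]+.059*u,'rim L/R',f(289,185,.085),f(349,185,.085))
g=cv2.GaussianBlur(cv2.cvtColor(s['img'],cv2.COLOR_BGR2GRAY),(3,3),0)
k=np.zeros_like(g); cv2.circle(k,(175,232),48,1,-1)
print(g[232,110:240:8])
m=((g<(int(g[232,175])+12))&(k>0)).astype(np.uint8); m=cv2.morphologyEx(m,cv2.MORPH_OPEN,np.ones((5,5)))
ct=max(cv2.findContours(m,0,1)[0],key=cv2.contourArea); W=plane(s,ct[:,0].astype(float),.032)
(cx,cy),r=cv2.minEnclosingCircle((W[:,:2]*1000).astype(np.float32)); M=cv2.moments((W[:,:2]*1000).astype(np.float32)[:,None]); print('plate',cx,cy,r,M['m10']/M['m00'],M['m01']/M['m00'],'area r',np.sqrt(M['m00']/np.pi))
# mug: rim points by depth from both views
for n in('w1','top','scene'):
    q=cloud(load(n)).reshape(-1,3); 
    for c0,z,nm in(((.575,.364),.096,'mug'),((.41,.277),.085,'jug')):
        w=q[(np.hypot(q[:,0]-c0[0],q[:,1]-c0[1])<.062)&(q[:,2]>z-.012)&(q[:,2]<z+.008)]
        print(n,nm,len(w),w[:,:2].min(0),w[:,:2].max(0))
shifts(bot.observe(),[(.41,.277,.1)])
```

```text
spout [0.36703749 0.27756447 0.088     ] handle end [0.47096947 0.28827905 0.06      ]
yaw 3.2443219657511766 len (exp .104) 0.10448281021435117
centre est [0.41180025 0.28217916] [0.41228052 0.28222867] rim L/R [0.40790624 0.2536489  0.085     ] [0.40485919 0.31126355 0.085     ]
[115 115 114  79  80  80  79  81  81  81  82  83  82  82 117 119 116]
plate 492.1789245605469 113.64042663574219 57.83286666870117 490.4189152806337 112.38868813557262 area r 54.919801198484784
w1 mug 1210 [0.51553906 0.32363426] [0.62069834 0.40687219]
w1 jug 1183 [0.36514335 0.25154121] [0.46382931 0.31270743]
top mug 184 [0.51607566 0.32317717] [0.61554423 0.4102134 ]
top jug 194 [0.3678369  0.25132913] [0.46426836 0.31151157]
scene mug 375 [0.51598341 0.32333165] [0.62109773 0.41073012]
scene jug 303 [0.36584383 0.25032148] [0.46279503 0.31444805]
yaw now -3.09 pos [0.4092 0.2807 0.2479] tilt [-0.001 -0.001 -1.   ]
[ -0.7  -3.6 147.9] turn
```

Emit:
jog_arm(
  plan=[
    [1,-3,1,60,-0.05],
    [1,-3,1,110,-0.05],
    [1,-3,1,150,-0.05],
    [1,-3,1,180,-0.05],
    [1,-3,1,186,-0.05],
    [1,-3,1,186,-0.05],
    [0.5,-3,1,186,-0.05],
    [0.5,-3,1,186,-0.05],
    [0.5,-3,1,186,-0.05],
    [0.5,-3,1,186,-0.05],
    [0.5,-3,1,186,-0.05],
  ],
  force=40,
)

```text
t: 3.78
ee_pos: [0.4139, 0.2824, 0.0641]
eef_rot: [-0.052, 0.999, 0.0, 0.002]
ft_force: [-0.8, -0.9, 5.7]
width: 0.0623
gripper_force: 43.0
```

Run:
```python
from h import *
st=bot.observe(); print(st['width'],st['gripper_force'],st['joints'].round(2))
shifts(st,[(.412,.282,.14),(.47,.16,.16,2.2),(.490,.112,.115,1.242),(.490,.112,.0945,1.242)])
```

```text
0.06227847592784717 42.96218454837799 [ 0.47  0.37 -0.44  0.76 -0.    0.37]
yaw now -3.038 pos [0.4139 0.2824 0.0641] tilt [ 0.003  0.001 -1.   ]
[  1.6  -0.2 -75.9] turn 
[ -43.5 -127.5  -95.8] turn -5.238
[ -58.2 -177.3  -50.8] turn -4.28
[ -58.2 -177.4  -30.3] turn -4.28
```

Emit:
jog_arm(
  plan=[
    [0.5,0,0,-20,0],
    [0.5,0,0,-50,0],
    [0.5,0,0,-75,0.1],
    [0.5,-5,-15,-80,0.28],
    [0.5,-10,-35,-80,0.46],
    [0.5,-20,-60,-80,0.64],
    [0.5,-30,-90,-80,0.82],
    [0.5,-40,-120,-80,1.0],
    [0.5,-50,-150,-80,1.18],
    [0.5,-60,-170,-80,1.36],
    [0.5,-60,-177,-75,1.54],
    [0.5,-60,-177,-65,1.72],
    [0.5,-60,-177,-55,1.9],
    [0.5,-60,-177,-45,2.0],
    [0.5,-60,-177,-40,2.0],
    [0.5,-60,-177,-40,2.0],
  ],
)

```text
t: 5.78
ee_pos: [0.4902, 0.1121, 0.1022]
eef_rot: [0.812, 0.584, -0.0, -0.0]
ft_force: [-0.0, -0.3, -3.4]
width: 0.0621
gripper_force: 45.0
```

Run:
```python
from h import *
st=bot.observe(); print(st['width'],st['gripper_force'],st['ft_force'],st['joints'].round(2))
shifts(st,[(.490,.112,.0945,1.242)])
s=snap('top','t2'); cv2.imwrite('pics/t2c.png',cv2.resize(s['img'][150:310,180:420],None,fx=3.3,fy=3.3,interpolation=cv2.INTER_CUBIC))
```

```text
0.06209839684565061 45.03666613250971 [-0.03193078 -0.32556518 -3.40567626] [ 0.1   0.33 -0.38  0.86 -0.    1.99]
yaw now 1.247 pos [0.4902 0.1121 0.1022] tilt [-0.001 -0.    -1.   ]
[-0.2 -0.2  7.7] turn 0.005
```

View pics/t2c.png

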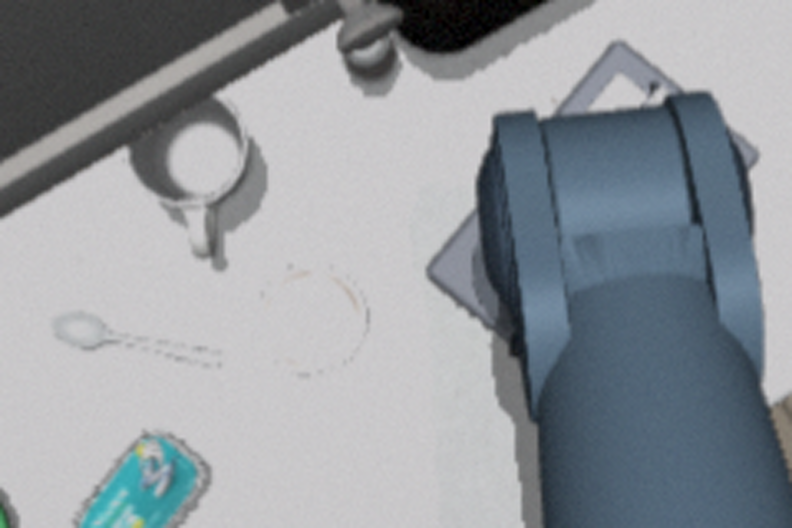

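The arm hides the warmer in this view, but the mug, spoon and tin haven't moved. The width reading of 62 mm confirms the jug is held, so I'll lower it.

Emit:
jog_arm(
  plan=[
    [0.5,0,0,3,0],
    [0.5,0,0,5,0],
    [0.5,0,0,6,0],
    [0.5,0,0,7,0],
    [0.5,0,0,7,0],
  ],
)

```text
t: 6.45
ee_pos: [0.4906, 0.1123, 0.0962]
eef_rot: [0.812, 0.584, 0.0, 0.0]
ft_force: [-2.9, 0.3, 5.6]
width: 0.0618
gripper_force: 45.7
```

Emit:
jog_arm(
  plan=[
    [0.78,0,0,7,0],
    [0.85,0,0,7,0],
    [1,0,0,7,0],
    [1,0,0,7,0],
    [1,0,0,7,0],
    [1,0,0,-20,0],
    [1,0,0,-60,0],
    [1,0,0,-110,0],
    [1,-60,0,-150,0],
    [1,-100,0,-150,0],
    [1,-100,0,-150,0],
    [1,-100,0,-150,0],
  ],
)

```text
t: 7.95
ee_pos: [0.4586, 0.0176, 0.2451]
eef_rot: [0.812, 0.583, 0.0, -0.0]
ft_force: [0.6, 0.5, 0.4]
width: 0.0851
gripper_force: 0.0
```

Run:
```python
from h import *
s=snap('wrist','w2'); shifts(bot.observe(),[])
```

```text
yaw now 1.246 pos [0.4586 0.018  0.2449] tilt [-0.  0. -1.]
```

View pics/w2.png

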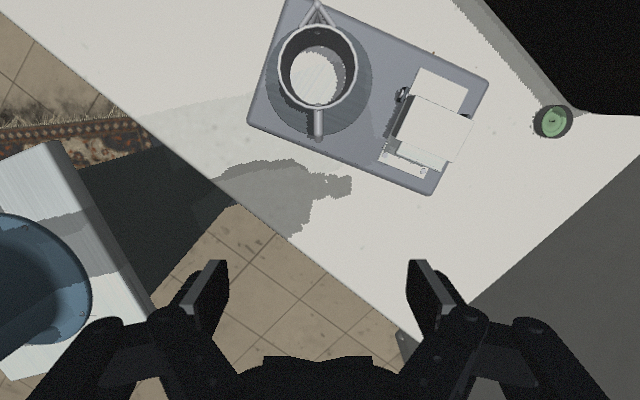

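The wrist view shows the jug upright on the plate, rim centre at (318,68), spout tip at (318,4) and handle end at (318,140). The cover roof spans about (413,95) to (470,150), with its front edge lower-left at about (415,160).

Run:
```python
from h import *
s=load('w2'); f=lambda u,v,z:plane(s,np.array([[u,v]],float),z)[0]
sp=f(318,3,.120); hd=f(318,140,.092); d=sp-hd; u=d[:2]/np.hypot(*d[:2]); print('jug yaw',np.arctan2(d[1],d[0]),np.hypot(*d[:2]),'c',sp[:2]-.045*u,hd[:2]+.059*u)
c=(sp[:2]-.045*u+hd[:2]+.059*u)/2; print('bearing to mug',np.arctan2(.367-c[1],.577-c[0]), 'off plate',c-[.490,.112])
C=np.array([f(*p,.028) for p in((247,122),(431,195),(489,80))]); print('corners',C.round(4),np.linalg.norm(np.diff(C,axis=0),axis=1))
y=(C[0]-C[1])[:2]; y/=np.linalg.norm(y); x=np.array([y[1],-y[0]]); cen=(C[0]+C[2])[:2]/2
yaw=np.arctan2(x[1],x[0]); piv=cen-.065*y; print('yaw',yaw,'cen',cen,'piv',piv,'plate',cen+.055*y)
Q=lambda a,b,z:np.r_[piv+a*x+b*y,z+.028]
pts={'lipL':(-.036,.025,.038),'lipR':(-.036,-.025,.038),'roofFL':(-.023,.032,.041),'roofFR':(-.023,-.032,.041),'roofBL':(.02,.032,.041),'roofBR':(.02,-.032,.041)}
img=s['img'].copy()
for n,p in pts.items():
    q=proj(s,Q(*p))[0]; print(n,q.round(1)); cv2.drawMarker(img,tuple(int(v) for v in q.round()),(0,0,255),0,5,1)
cv2.imwrite('pics/w2c.png',cv2.resize(img[70:210,370:500],None,fx=4.2,fy=4.2,interpolation=cv2.INTER_CUBIC))
P=cloud(s)[80:200,380:480].reshape(-1,3); P=P[(P[:,2]>.055)&(P[:,2]<.1)]; L=np.c_[(P[:,:2]-piv)@x,(P[:,:2]-piv)@y,P[:,2]]; print('cover extents x,y,z',np.percentile(L,[1,50,99],axis=0))
```

```text
jug yaw 1.2457819776310195 0.10086465207953066 c [0.49133978 0.11405307] [0.49234097 0.11702427]
bearing to mug 1.2442604135761184 off plate [0.00184038 0.00353867]
corners [[ 0.4049  0.0967  0.028 ]
 [ 0.5754 -0.0478  0.028 ]
 [ 0.6616  0.0564  0.028 ]] [0.22348932 0.13522777]
yaw 0.8680009452110419 cen [0.5332391  0.07655279] piv [0.58283659 0.03453983] plate [0.49127198 0.11210221]
lipL [394.6 151.7]
lipR [439.1 170.2]
roofFL [394.7 137. ]
roofFR [452.6 161.4]
roofBL [414.7  93.6]
roofBR [474.1 120.2]
cover extents x,y,z [[-0.03703963 -0.0311204   0.0583527 ]
 [-0.00646425  0.00217507  0.06992334]
 [ 0.01899421  0.03192033  0.07174604]]
```

View pics/w2c.png

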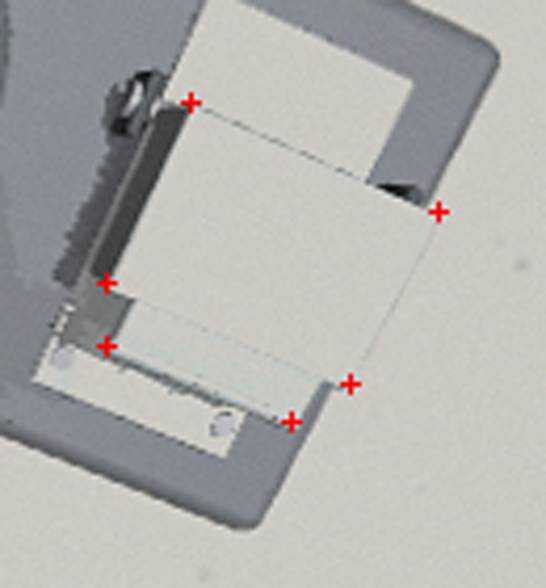

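The overlay crop shows the projected lip and roof corners landing on the real edges, with the lip from (394.6,151.7) to (439.1,170.2), so the switch model fits. The jug's heading is within 0.01 rad of the mug. A vertical closed finger pushed back and up against the polished lip should swing the cover open, then reach the toggle.

Emit:
jog_arm(
  plan=[
    [0,-2,60,50,0.18],
    [0,-2,90,100,0.36],
    [0,-2,90,140,0.378],
    [0,-2,90,175,0.378],
    [0,-2,90,190,0.378],
    [0,-2,90,190,0.378],
    [0,-2,90,190,0.378],
  ],
  force=20,
)

```text
t: 8.88
ee_pos: [0.5446, -0.0131, 0.0568]
eef_rot: [0.907, 0.421, 0.001, 0.001]
ft_force: [0.4, -0.5, 0.6]
width: -0.0004
gripper_force: 0.0
```

Run:
```python
from h import *
st=bot.observe(); print(st['ft_force'],st['width'])
piv=np.array([.5828,.0345]);x=np.array([.646,.763])
shifts(st,[(*(piv+a*x),z,.868) for a,z in((-.047,.055),(-.004,.06))])
s=snap('scene','s2'); u,v=proj(s,(.57,.02,.06))[0].astype(int); print(u,v)
cv2.imwrite('pics/s2c.png',cv2.resize(s['img'][v-60:v+60,u-75:u+75],None,fx=4,fy=4,interpolation=cv2.INTER_CUBIC))
```

```text
[ 0.3744505  -0.50932321  0.56261773] -0.0004295407724870123
yaw now 0.868 pos [ 0.5446 -0.0131  0.0568] tilt [ 0.003 -0.    -1.   ]
[14.  -1.6  1.8] turn 0.0
[57.  -1.6 -3.1] turn 0.0
342 169
```

View pics/s2c.png

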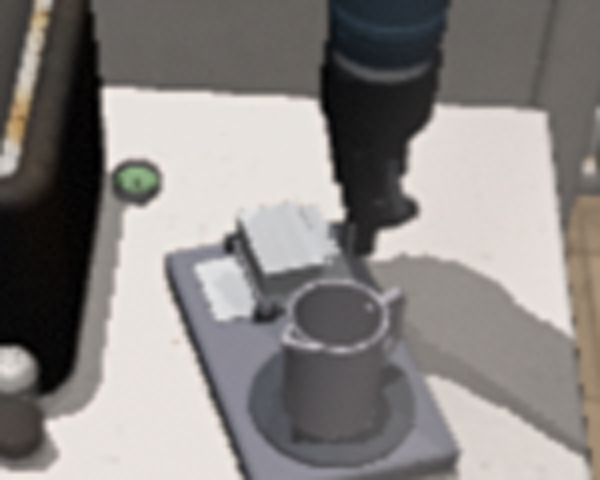

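Emit:
jog_arm(
  plan=[
    [0,8,-1,2,0],
    [0,14,-1,2,0],
    [0,16,-1,-2,0],
    [0,18,-1,-8,0],
    [0,20,-1,-13,0],
    [0,24,-1,-18,0],
    [0,28,-1,-22,0],
    [0,32,-1,-25,0],
    [0,32,-1,-25,0],
  ],
)

```text
t: 10.05
ee_pos: [0.5638, 0.012, 0.0807]
eef_rot: [0.907, 0.421, 0.0, 0.0]
ft_force: [-1.0, -1.4, 0.2]
width: -0.0002
gripper_force: 1.0
```

Run:
```python
from h import *
st=bot.observe(); print(st['ft_force'])
piv=np.array([.5828,.0345]);x=np.array([.646,.763]); y=np.array([-.763,.646])
print('local',(st['ee_pos'][:2]-piv)@x,(st['ee_pos'][:2]-piv)@y,st['ee_pos'][2])
s=snap('scene','s3'); u,v=342,169
cv2.imwrite('pics/s3c.png',cv2.resize(s['img'][v-60:v+60,u-75:u+75],None,fx=4,fy=4,interpolation=cv2.INTER_CUBIC))
```

```text
[-1.02522758 -1.40360634  0.19611071]
local -0.02945374860643129 9.595724293712943e-07 0.08065840161345675
```

View pics/s3c.png

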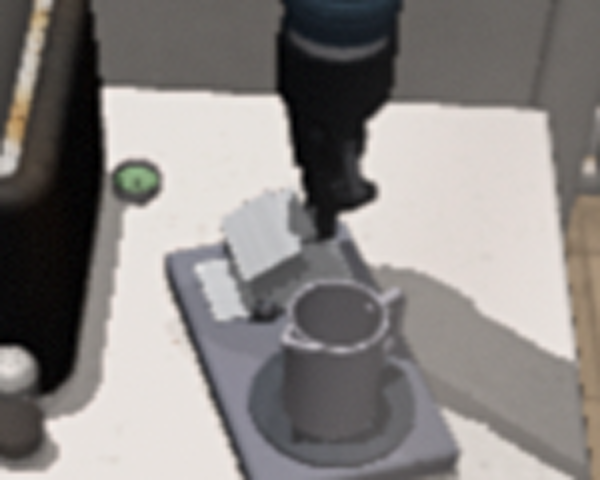

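The scene view shows the cover swung up about 30° and leaning on the closed fingers, with only 1.7 N on them. Next I lower the tips to paddle height and push on.

Emit:
jog_arm(
  plan=[
    [0,0,0,6,0],
    [0,0,0,12,0],
    [0,0,0,15,0],
    [0,4,0,15,0],
    [0,8,0,15,0],
    [0,12,0,15,0],
    [0,16,0,15,0],
    [0,20,0,15,0],
    [0,20,0,15,0],
  ],
)

```text
t: 11.22
ee_pos: [0.5762, 0.0277, 0.0649]
eef_rot: [0.907, 0.421, 0.0, -0.0]
ft_force: [-0.9, -1.3, -1.3]
width: 0.0002
gripper_force: 0.0
```

```bash
cat > q.py <<'E'
from h import *
st=bot.observe()
piv=np.array([.5828,.0345]);x=np.array([.646,.763]); y=np.array([-.763,.646])
print('local',((st['ee_pos'][:2]-piv)@x).round(4),((st['ee_pos'][:2]-piv)@y).round(4),st['ee_pos'][2],'Fx',st['ft_force'][:2]@x,st['ft_force'],st['t'])
E
python3 q.py
```

```text
local -0.0095 0.0006 0.0648599026570912 Fx -1.5534273738343063 [-0.89920302 -1.27462939 -1.31807407] 11.225
```

Emit:
jog_arm(
  plan=[
    [0,2,0,0,0],
    [0,4,0,0,0],
    [0,4,0,0,0],
  ],
)

```text
t: 11.6
ee_pos: [0.5774, 0.0291, 0.0648]
eef_rot: [0.907, 0.42, -0.002, 0.001]
ft_force: [-3.3, -5.3, 0.7]
width: 0.0
gripper_force: 2.6
```

Emit:
jog_arm(
  plan=[
    [0,2,0,0,0],
    [0,4,0,0,0],
    [0,4,0,0,0],
  ],
)

```text
t: 11.98
ee_pos: [0.5777, 0.0295, 0.0647]
eef_rot: [0.908, 0.419, -0.005, 0.002]
ft_force: [-10.0, -12.5, 6.3]
width: -0.0002
gripper_force: 7.8
```

Emit:
jog_arm(
  plan=[
    [0,1,0,0,0],
    [0,2,0,0,0],
    [0,2,0,0,0],
  ],
)

```text
t: 12.35
ee_pos: [0.5778, 0.0297, 0.0647]
eef_rot: [0.908, 0.419, -0.007, 0.003]
ft_force: [-11.9, -15.9, 8.7]
width: 0.0003
gripper_force: 10.3
```

```bash
python3 q.py
```

```text
local -0.0068 0.0007 0.06472000564001791 Fx -19.803741826004906 [-11.91205629 -15.86966378   8.65427709] 12.35
```

The force jumped to 20 N at local x = -6.8 mm. I predicted the toggle's back stop at -7 mm, so it is fully over. I now withdraw straight forward and let the cover drop.

Emit:
jog_arm(
  plan=[
    [0,-10,0,0,0],
    [0,-18,0,0,0],
    [0,-26,0,0,0],
    [0,-34,0,0,0],
    [0,-42,0,0,0],
    [0,-50,0,0,0],
    [0,-60,0,0,0],
    [0,-75,0,0,0],
    [0,-90,0,-10,0],
    [0,-105,0,-60,0],
    [0,-105,0,-110,0],
    [0,-105,0,-150,0],
    [0,-115,0,-180,0],
    [0,-115,0,-180,0],
    [0,-115,0,-180,0],
  ],
)

```text
t: 14.22
ee_pos: [0.5078, -0.0533, 0.245]
eef_rot: [0.907, 0.42, -0.0, -0.0]
ft_force: [-0.3, -0.2, 0.4]
width: -0.0001
gripper_force: 0.0
```

```bash
python3 q.py
python3 - <<'E'
from h import *
s=snap('wrist','w3'); a=s
t=snap('scene','s4'); b=cv2.resize(t['img'][109:289,237:417],(400,400))
cv2.imwrite('pics/f.png',cv2.resize(np.hstack([a['img'],b]),None,fx=.76,fy=.76,interpolation=cv2.INTER_AREA))
E
```

```text
local -0.1154 0.0006 0.24496087822808457 Fx -0.34917582283545534 [-0.31854435 -0.18793732  0.35923354] 14.225
```

View pics/f.png

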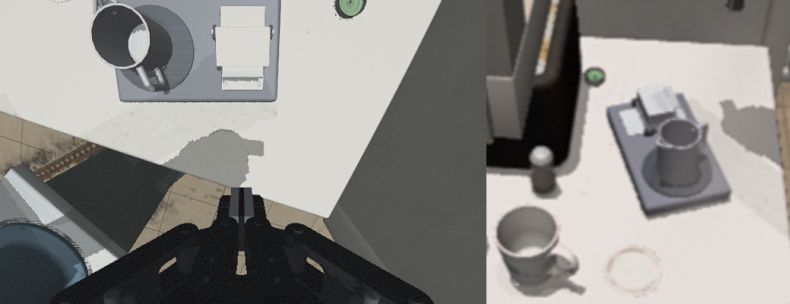

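The left part shows the jug upright on the plate at (120,45) and the cover shut at (243,45). The right part shows the mug at (530,245) and the salt in their places, and the robot is clear of everything.

```bash
python3 -c "
from station import workorder; print(workorder.sign_off())"
```

```text
the job is handed in; nothing more can be done
None
```

The job is handed in at 14 s: the jug stands on the plate with its spout at the mug, the cover is shut and nothing around looked moved; I infer the toggle is fully over from the 20 N stop at its predicted position, since it can't be seen under the cover.

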